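# Free the carriage's friction hold and push it to the marked stop

## Robot

A 6-joint arm with a two-finger parallel gripper is mounted at the origin on a cart in front of the work surface, level with it; the furniture and walls round the work are solid. World frame = base frame: x ahead of the robot, y to its left, z up, the work surface at z = 0. Lengths are in m, angles in rad, forces in N, time in s.
With the tool pointing down it reaches from about 0.375 to 0.975 m from the base axis. Payload 3.8 kg.
Tool frame: the origin (TCP) lies on the centre line of the jaws, within the pads' length; the fingertips stand 17 mm ahead of it and the grasp point (between the pads) lies 2 mm behind it (bot.tip_extent is the distance from the TCP to the fingertips, in m); z points along the fingers, y is the line along which they close (so a half turn about z gives the same grasp; the last joint's range is limited). The gripper opens to 85 mm and grips with 20 to 120 N. Pads are 22 mm wide; open, the fingers measure 114 mm over their backs; the gripper's body (76 mm by 85 mm) begins 54 mm behind the grasp point. The pads swing forward as they close: fully open they stand 13 mm farther back than shut.
Start: joints at [-1.279, 0.264, 1.604, -0, 1.274, -0.037], TCP at [0.218, -0.639, 0.248] pointing down, gripper open.
Joint ranges: [-2.63, 2.63], [-0.94, 2.18], [0.31, 2.57], [-1.31, 4.45], [0, 2.66], [-2.55, 2.55]. Speed limits (rad/s): [2.57, 2.57, 3.14, 3.14, 3.14, 3.14].

## Interface

Orientations are given as a rotation vector (axis times angle).
In Python, from workcell import readout, read_camera, finish_job, bot gives the robot as it stands.
- The arm moves only by the tool jog_arm, never from a script. Its argument "deltas" is one flat list of numbers, 7 for each row, row after row: the shift along the tool's x, y, z in m, then the turn, a rotation vector about the tool's x, y, z in degrees, then the gripper command: -1 is shut, 1 is fully open, values between are in proportion. A call has 1 to 8 rows; each row is the pose to reach, as a shift and turn from the pose commanded when the call began, along the tool's axes at that moment; what a row does not reach only later rows make up. A row lasts 1/10 s, in which the tool goes at most 50 mm and 8.59 degrees, less where a joint would pass 70% of its speed; a pose out of reach is approached as far as the arm can. A call with a gripper value outside its range is refused whole. The fingers move at their own pace and stop on an object; "squeeze" is the grip in N (left out, the last holds). Time passes only in rows, so rows that repeat a pose let the fingers close. It gives the time, the measured TCP pose, the force, the opening and the grip force at its end, in the units of the state.
- readout.read_state(): the state, without advancing time (a new reading comes with each control period).
- read_camera(name): name is "scene" or "top" or "wrist"; returns a dict with "color" (480x640x3 uint8, blue, green, red), "fx", "fy", "cx", "cy" (pixels), "dist" ([k1, k2, p1, p2, k3] as OpenCV has them; the pictures are not rectified), "origin" and "attitude" of the camera in the world. Camera axes: x right, y down, z forward; pixel columns grow to the right and rows downward; lengths in m; the calibration is good to about 2 mm. A picture is of the moment at which its call begins. There is no depth.
- finish_job(): hands the job in; it is judged then, once.
The state is a dict: "time": time; "q": joint angles; "joint_vel": joint speeds; "joint_torque": joint torques, N m; "tool_pos": TCP position; "tcp_rot": TCP orientation; "wrist_force": force on the tool from outside, world axes, zero at the start; "torque": the same for the moment, N m; "width": opening from 0.0 (shut) to 1.0 (fully open); "grip_force": force on a finger pad.
Only numpy, scipy, OpenCV 4.12 (cv2) and the standard library are available. Lean on these libraries where they do the work, as an engineer would, in place of code of your own. Each camera call takes 0.05 s, during which the arm holds its last target. There are 200 camera calls.

## Task

The carriage with the counting plate is held on its rail by friction. With the fingertips press down the ribbed pad in the carriage's middle to free the hold and, keeping it pressed, push the carriage along the rail until it rests against the marked stop, the one with the upright pointed plate, then let go so that the hold grips it there. Do not force the carriage along while it is held, do not touch the counting plate, and lift nothing: the other things stay where they stand.

Things in the scene. Friction and masses are not known exactly. Their poses are not given: they have to be found in the camera images.
- rail: Aluminium guide rail lying on the worktop, fixed: bar 50 mm wide, 360 mm long, its top 22 mm above the worktop. Origin: centre of its underside, on the worktop. Its y axis runs along the rail; x points across it, away from the robot, z up.
- carriage (a joint): Position of the grey carriage along the rail (m): 0 with the carriage at the rail's middle, growing along the rail's +y. The carriage block is 70 mm across and 80 mm long along the rail, with its top 40 mm above the worktop; a shelf on its far side carries the ivory counting plate (95 x 35 mm, fastened). While the hold is on it resists with about 17 N; with the pad pressed it runs with about 1 N.
- carriage_mid (a point): Middle of the carriage, on the level of the rail's top (22 mm above the worktop). Its axes are the rail's.
- pad (a joint): How far the dark ribbed press pad in the middle of the carriage is pressed down (m): about 0 released, 0.007 fully down. It gives 1 to 2 mm by about 5 N and is fully down, on a hard stop, at about 8 N; from 0.002 on the friction hold is free. It springs back up when let go, and the hold is then on again at once.
- pad_top (a point): Centre of the press pad's top face, 50 mm above the worktop when released. The face is 46 mm across the rail and 63 mm along it, between two end ridges 5 mm wide and 4 mm higher (on the pad, across the rail), which a fingertip can push against. The pad rides with the carriage, and its top stays 3 mm proud of the carriage block when fully down.
- plate: The ivory counting plate with a dark window, 95 mm along the rail, 35 mm across it, 11 mm thick, fastened on the carriage's shelf 66 mm from the carriage's middle on the side away from the robot; its top is 40 mm above the worktop. Origin: centre of its underside. Not to be touched.
- stop_marked: The marked stop: steel block clamped on the rail, with an upright plate that ends in a point, like a little house gable, standing on it. Block 66 mm across the rail, 20 mm along it, 18 mm high; the point's tip is 87 mm above the worktop. Origin: centre of the block on the level of the rail's top. It may stand at either end of the rail. The carriage rests against it when their centres are 50 mm apart along the rail.
- stop_plain: The other stop: the same 66 x 20 x 18 mm block with nothing standing on it, at the other end of the rail. Origin as for the marked stop.
- weight_1: largest brass weight, 27 x 27 x 32 mm, standing in the wooden weight block. Origin: centre of its underside. To be left alone.
- weight_2: middle brass weight, 23 x 23 x 26 mm, in the wooden weight block. Origin: centre of its underside. To be left alone.
- weight_3: smallest brass weight, 19 x 19 x 21 mm, in the wooden weight block. Origin: centre of its underside. To be left alone.
- oil_dropper: small amber dropper bottle, 34 mm across, 94 mm tall. Origin: centre of its underside. To be left alone.
- vial: small clear glass vial, 25 mm across, 30 mm tall, on the robot's side of the rail. Origin: centre of its underside. To be left alone.
- cup: white porcelain cup, 45 mm across, 50 mm tall, on the robot's side of the rail. Origin: centre of its underside. To be left alone.
- sample_cup: sample cup with screw lid, 66 mm across, 64 mm tall, beyond the rail. Origin: centre of its underside. To be left alone.
- tape: roll of adhesive plaster lying flat, 54 mm across, 19 mm tall, beyond the rail. Origin: centre of its underside. To be left alone.

How it is judged:
On the way, in this order (a step that is already met when the one before it is completed fails the run):
1. the fingers press the pad down and free the hold (value of joint pad above 0.002 m and contact force between the fingers and pad above 1 N), for 0.1 s.
2. with the pad still pressed, the carriage comes up against the marked stop (value of joint pad above 0.001 m and horizontal distance between carriage_mid and stop_marked below 0.054 m), for 0.05 s.
At the end, for the whole second after the job is handed in: The carriage rests against the marked stop (gap under 4 mm), at rest, with the pad sprung back up (pressed less than 1 mm) (horizontal distance between carriage_mid and stop_marked below 0.054 m and value of joint pad below 0.001 m and velocity of joint carriage between -0.005 and 0.005 m/s); the robot touches nothing.
It fails at once if the fingers press or grip the counting plate with over 3 N (contact force between the fingers and plate above 3 N).
It fails at once if the carriage is forced along (faster than 20 mm/s) while its friction hold is on ((value of joint pad below 0.0006 m and velocity of joint carriage above 0.02 m/s) or (value of joint pad below 0.0006 m and velocity of joint carriage below -0.02 m/s)).
It fails at once if a bystander is moved by more than 15 mm, tipped or lifted (distance of any of weight_1, weight_2, weight_3, oil_dropper, vial, cup, sample_cup, tape from where it was at the start of the episode above 0.015 m or angle between any of weight_1, weight_2, weight_3, oil_dropper, vial, cup, sample_cup, tape's own z axis and vertical above 0.4 rad).
It also fails if it takes over 40 s, if anything falls off the work surface, if the arm or the gripper's body presses on something with over 40 N, if the wrist force passes 120 N, or if a joint passes its speed limit or range.

## Working session

There is one attempt and no reset: what is moved stays moved. The work goes in short steps, Python scripts to look and compute and a tool call to move; the robot and the scene stay as the last step left them, time stands still between calls to the robot, and variables do not carry over. Pictures are saved under pics/ and viewed, at most 10 in all, crops included, and the job is handed in when it is done.

Besides the shell and the picture viewer there is one more tool, called after "Emit:" in YAML: its name, and indented under it one key for each argument. jog_arm: Moves the arm, as the interface text tells. Its arguments: {"type":"object","properties":{"deltas":{"type":"array"},"squeeze":{"type":"number"}},"required":["deltas"]}

```bash
mkdir -p pics; ls; python3 - <<'E'
from workcell import readout, read_camera, bot
import cv2
for n in("scene","top"):
    c=read_camera(n); cv2.imwrite(f"pics/{n}0.png",c["color"]); print(n,{k:v for k,v in c.items() if k!="color"})
print(readout.read_state(),bot.tip_extent)
E
```

```text
pics
scene {'fx': 531.515711574116, 'fy': 531.515711574116, 'cx': 321.7957513171896, 'cy': 240.66736095442636, 'dist': array([0.01732701, 0.        , 0.        , 0.        , 0.        ]), 'origin': array([0.30894265, 0.63344535, 0.73437053]), 'attitude': array([-0.55955132,  2.73162524, -1.07660392])}
top {'fx': 544.9311835113367, 'fy': 544.9311835113367, 'cx': 316.61677356912895, 'cy': 231.6893472150423, 'dist': array([0.05880135, 0.        , 0.        , 0.        , 0.        ]), 'origin': array([0.45816113, 0.06263352, 1.02287355]), 'attitude': array([-2.17223525,  2.1351671 , -0.12732878])}
{'time': 0.1, 'q': array([-1.27889472e+00,  2.64693562e-01,  1.60524121e+00, -1.02946883e-05,
        1.27370565e+00, -3.69277215e-02]), 'joint_vel': array([-7.93558545e-04, -1.45240785e-03, -2.47893823e-03, -3.92531765e-04,
       -1.61759620e-03,  6.66298491e-05]), 'joint_torque': array([ 3.16199194e-04, -5.16706073e+01, -3.68590879e+01, -7.74217051e-05,
        6.22648935e-03, -8.78000674e-05]), 'tool_pos': array([ 0.21777782, -0.63823963,  0.24707384]), 'tcp_rot': array([-3.09722284e+00, -5.13872357e-01,  4.24024986e-04]), 'wrist_force': array([ 0.12083514,  0.27844414, -0.69099641]), 'torque': array([-0.01034207,  0.04009653,  0.01702273]), 'grip_force': 0.0, 'width': 0.9963632988889384} 0.017
```

View pics/top0.png

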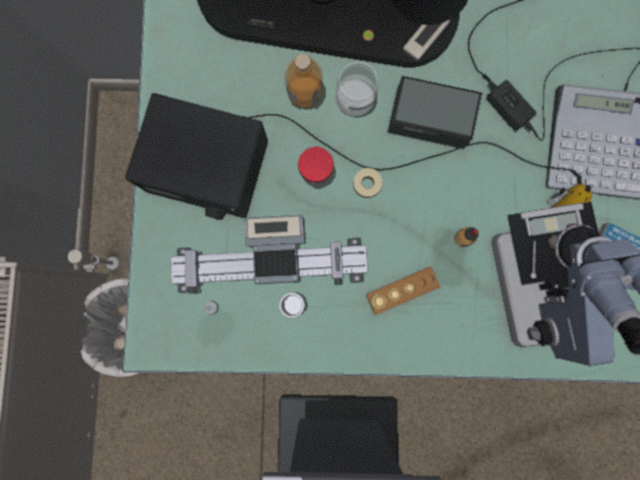

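View pics/scene0.png

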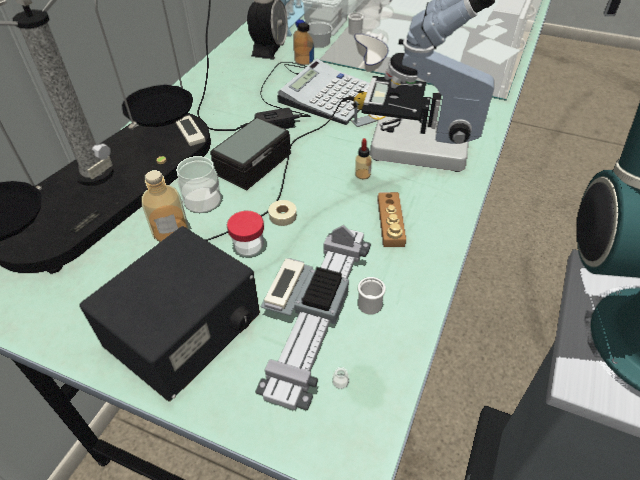

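The top view shows the dark pad at about (277,263), the ivory plate at (274,227), a plain stop at (187,270) and another stop at (337,261). The scene view shows the gable on the stop at (345,240), the one farther from that camera. So the marked stop is at −y, which is right in the top view.

```bash
cat >h.py <<'E'
import numpy as np, cv2
from scipy.spatial.transform import Rotation as R
def ray(c,uv,z):
    K=np.array([[c["fx"],0,c["cx"]],[0,c["fy"],c["cy"]],[0,0,1]])
    p=cv2.undistortPoints(np.array(uv,float).reshape(-1,1,2),K,c["dist"])[:,0]
    d=R.from_rotvec(c["attitude"]).apply(np.c_[p,np.ones(len(p))]); o=c["origin"]
    return o+d*((z-o[2])/d[:,2])[:,None]
def blob(c,box,f):
    x0,y0,x1,y1=box; m=f(c["color"][y0:y1,x0:x1].astype(int)).astype(np.uint8)
    n,l,s,ce=cv2.connectedComponentsWithStats(m); i=1+s[1:,4].argmax()
    (cx,cy),sz,a=cv2.minAreaRect(np.argwhere(l==i)[:,::-1].astype(np.float32))
    return (ce[i]+[x0,y0]),(cx+x0,cy+y0),sz,a,s[i,4]
E
python3 - <<'E'
from h import *; from workcell import read_camera
dark=lambda I:I.max(2)<75
for n,box in(("top",(245,235,310,290)),("scene",(295,255,355,320))):
    c=read_camera(n); b=blob(c,box,dark); print(n,b, ray(c,[b[0],b[1]],.05).round(4))
    if n=="top":
        print("stops",ray(c,[(187,270),(337,261)],.04).round(4))
        print("scene-corr",ray(c,[(208,307),(292,304)],.0).round(4))
        I=c["color"][210:320,160:380]; cv2.imwrite("pics/topc.png",cv2.resize(I,None,fx=3.6,fy=3.6,interpolation=cv2.INTER_CUBIC))
E
```

```text
top (array([274.96551724, 262.67545639]), (275.9530372619629, 262.6077365875244), (24.334739685058594, 42.73033142089844), 86.98721313476562, np.int32(986)) [[0.5232 0.1437 0.05  ]
 [0.5233 0.1419 0.05  ]]
stops [[0.5081 0.3022 0.04  ]
 [0.5288 0.0327 0.04  ]]
scene-corr [[0.4423 0.2697 0.    ]
 [0.4502 0.1141 0.    ]]
scene (array([321.89636364, 289.06      ]), (321.75862312316895, 288.3965530395508), (28.756114959716797, 42.67459487915039), 23.198589324951172, np.int32(1100)) [[0.5221 0.1456 0.05  ]
 [0.5228 0.1445 0.05  ]]
```

View pics/topc.png

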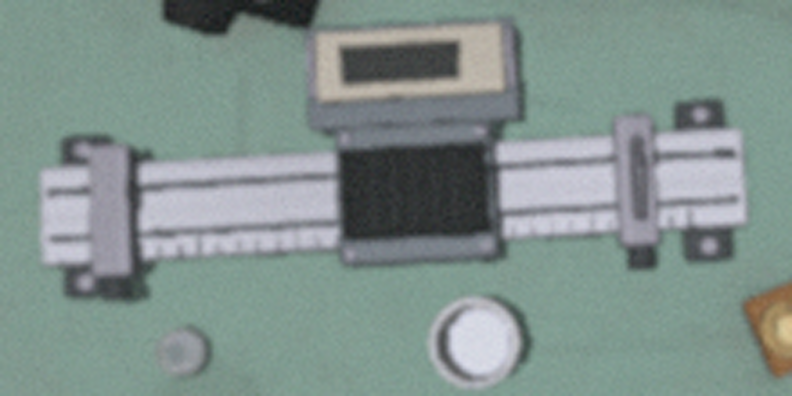

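The crop shows the pad centre at full-frame (275.6,263.1). The marked stop, with its upright plate, is at (336.7,260) and the plain stop at (190.6,268.3). The microscope stands between the start pose and the rail, so I need its height and the tool yaw.

```bash
python3 - <<'E'
from h import *; from workcell import read_camera, readout
t=read_camera("top"); s=read_camera("scene")
print("pad,stops",ray(t,[(275.6,263.1)],.05).round(4),ray(t,[(336.7,260),(190.6,268.3)],.04).round(4))
def tri(a,b):
    A,B=t["origin"],s["origin"]; u=ray(t,[a],0)[0]-A; v=ray(s,[b],0)[0]-B
    k=np.linalg.lstsq(np.c_[u,-v],B-A,rcond=None)[0]; P,Q=A+k[0]*u,B+k[1]*v; return ((P+Q)/2).round(3),np.linalg.norm(P-Q).round(3)
print("eyepiece",tri((632,332),(482,5)),"focus knob",tri((545,332),(459,131)),"head",tri((578,240),(405,60)))
st=readout.read_state(); print(R.from_rotvec(st["tcp_rot"]).as_matrix().round(3))
E
```

```text
pad,stops [[0.5224 0.1426 0.05  ]] [[0.5306 0.0332 0.04  ]
 [0.5113 0.2959 0.04  ]]
eyepiece (array([ 0.425, -0.314,  0.342]), np.float64(0.007)) focus knob (array([ 0.413, -0.313,  0.088]), np.float64(0.001)) head (array([ 0.549, -0.316,  0.216]), np.float64(0.01))
[[ 0.946  0.323 -0.   ]
 [ 0.323 -0.946  0.001]
 [ 0.    -0.001 -1.   ]]
```

Emit:
jog_arm:
  deltas: [0,0,-0.2,0,0,0,-1,0,0,-0.2,0,0,0,-1,0,0,-0.2,0,0,0,-1,0,0,-0.2,0,0,0,-1,0,0,-0.2,0,0,0,-1]
  squeeze: 20

```text
time: 0.8
tool_pos: [0.2186, -0.6408, 0.4594]
tcp_rot: [3.083, 0.512, 0.003]
wrist_force: [0.3, -0.3, 1.4]
width: 0.142
grip_force: 0.0
```

Emit:
jog_arm:
  deltas: [0.2,-0.34,0,0,0,-40,-1,0.2,-0.34,0,0,0,-40,-1,0.2,-0.34,0,0,0,-40,-1,0.2,-0.34,0,0,0,-40,-1,0.2,-0.34,0,0,0,-40,-1,0.2,-0.34,0,0,0,-40,-1,0.2,-0.34,0,0,0,-40,-1,0.2,-0.34,0,0,0,-40,-1]

```text
time: 1.6
tool_pos: [0.2973, -0.2503, 0.4482]
tcp_rot: [2.736, 1.542, 0.001]
wrist_force: [1.7, -0.5, -0.1]
width: 0.0
grip_force: 0.0
```

```bash
cat >>h.py <<'E'
def to_tool(target,yaw):
    from workcell import readout
    st=readout.read_state(); M=R.from_rotvec(st["tcp_rot"]); d=M.inv().apply(np.array(target)-st["tool_pos"])
    W=R.from_matrix(np.array([[np.cos(yaw),np.sin(yaw),0],[np.sin(yaw),-np.cos(yaw),0],[0,0,-1]]))
    print("t",st["time"],"pos",st["tool_pos"].round(4),"F",st["wrist_force"].round(2),"shift",d.round(4),"turn",np.degrees((M.inv()*W).as_rotvec()).round(2),"w",round(st["width"],3))
E
python3 -c "
from h import *; to_tool([.5224,.1426,.25],1.644)"
```

```text
t 1.6 pos [ 0.2973 -0.2503  0.4482] F [ 1.7  -0.46 -0.15] shift [ 0.4526 -0.011   0.1984] turn [  0.06   0.   -35.37] w 0.0
```

Emit:
jog_arm:
  deltas: [0.45,-0.011,0,0,0,-35.4,-1,0.45,-0.011,0,0,0,-35.4,-1,0.45,-0.011,0,0,0,-35.4,-1,0.45,-0.011,0,0,0,-35.4,-1,0.45,-0.011,0,0,0,-35.4,-1,0.45,-0.011,0.2,0,0,-35.4,-1,0.45,-0.011,0.2,0,0,-35.4,-1,0.45,-0.011,0.2,0,0,-35.4,-1]

```text
time: 2.4
tool_pos: [0.4748, 0.0584, 0.3414]
tcp_rot: [2.136, 2.302, 0.002]
wrist_force: [-0.1, -0.1, -0.7]
width: -0.001
grip_force: 0.0
```

```bash
python3 -c "
from h import *; to_tool([.5224,.1426,.25],1.644)"
```

```text
t 2.4 pos [0.4748 0.0584 0.3414] F [-0.06 -0.13 -0.68] shift [0.0804 0.0536 0.0914] turn [0.11 0.01 0.1 ] w -0.001
```

Emit:
jog_arm:
  deltas: [0.08,0.053,0.09,0,0,0,-1,0.08,0.053,0.09,0,0,0,-1,0.08,0.053,0.09,0,0,0,-1,0.08,0.053,0.09,0,0,0,-1,0.08,0.053,0.09,0,0,0,-1]

```text
time: 2.9
tool_pos: [0.5206, 0.1404, 0.2516]
tcp_rot: [-2.136, -2.303, 0.003]
wrist_force: [-0.1, 0.9, 0.7]
width: -0.001
grip_force: 0.0
```

```bash
python3 - <<'E'
from h import *; from workcell import read_camera
to_tool([.5224,.1426,.12],1.644)
c=read_camera("wrist"); cv2.imwrite("pics/w1.png",c["color"]); print(c["origin"],c["attitude"])
E
```

```text
t 2.9 pos [0.5206 0.1404 0.2516] F [-0.12  0.9   0.68] shift [0.0022 0.0022 0.1316] turn [-0.11  0.04  0.11] w -0.001
[0.51398141 0.2252979  0.37733517] [2.80490989 0.10724176 0.01506739]
```

View pics/w1.png

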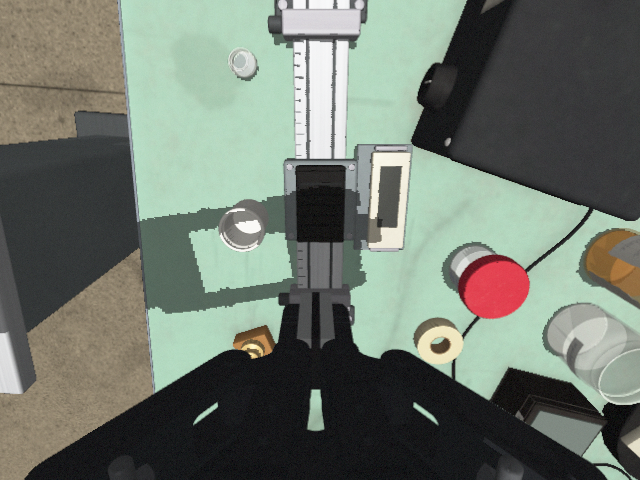

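The wrist view shows the pad spanning columns 297–345 and rows 165–242, centre about (320.5,203.5). The rail runs nearly vertical, the plain stop is at the top and the marked stop is behind the fingers.

```bash
python3 - <<'E'
from h import *; from workcell import read_camera
c=read_camera("wrist"); b=blob(c,(285,155,357,246),lambda I:I.max(2)<45); print(b)
print(ray(c,[(320.5,203.5),b[1],(297,165),(345,165),(297,242),(345,242)],.05).round(4)); print("rail",ray(c,[(321,50),(323,150)],.022).round(4),"plain stop top",ray(c,[(319,23)],.04).round(4))
E
```

```text
(array([318.77181401, 203.55166475]), (318.5, 204.5), (81.0, 49.0), 90.0, np.int32(3484))
[[0.5254 0.1442 0.05  ]
 [0.5236 0.1431 0.05  ]
 [0.5012 0.1784 0.05  ]
 [0.5448 0.1817 0.05  ]
 [0.5056 0.1039 0.05  ]
 [0.5525 0.1074 0.05  ]]
rail [[0.5156 0.278  0.022 ]
 [0.5246 0.1908 0.022 ]] plain stop top [[0.5122 0.2954 0.04  ]]
```

Emit:
jog_arm:
  deltas: [0.003,0.004,0.05,0,0,0,-1,0.003,0.004,0.1,0,0,0,-1,0.003,0.004,0.14,0,0,0,-1,0.003,0.004,0.165,0,0,0,-1,0.003,0.004,0.176,0,0,0,-1,0.003,0.004,0.176,0,0,0,-1,0.003,0.004,0.176,0,0,0,-1]

```text
time: 3.7
tool_pos: [0.5267, 0.1436, 0.0785]
tcp_rot: [2.137, 2.3, 0.005]
wrist_force: [0.4, 0.2, 0.5]
width: -0.002
grip_force: 0.0
```

```bash
python3 - <<'E'
from h import *; from workcell import read_camera
to_tool([.5245,.1435,.060],1.644)
c=read_camera("scene"); I=c["color"][190:390,230:430]; cv2.imwrite("pics/s2.png",cv2.resize(I,None,fx=3,fy=3,interpolation=cv2.INTER_CUBIC))
E
```

```text
t 3.7 pos [0.5267 0.1436 0.0785] F [0.44 0.18 0.46] shift [ 0.0001 -0.0022  0.0185] turn [ 0.21 -0.03  0.  ] w -0.002
```

View pics/s2.png

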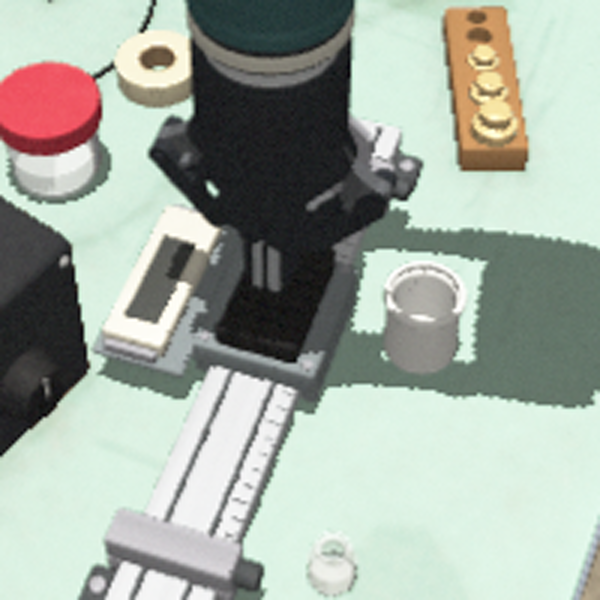

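The fingertips (crop about (265,285)) are above the middle of the pad, clear of the plate and cup. Now I press in small steps.

Emit:
jog_arm:
  deltas: [0,-0.002,0.003,0,0,0,-1,0,-0.002,0.006,0,0,0,-1,0,-0.002,0.009,0,0,0,-1,0,-0.002,0.011,0,0,0,-1,0,-0.002,0.011,0,0,0,-1]

```text
time: 4.25
tool_pos: [0.5232, 0.1436, 0.0655]
tcp_rot: [2.138, 2.302, 0.0]
wrist_force: [-1.1, -1.1, 4.9]
width: -0.0
grip_force: 2.3
```

Emit:
jog_arm:
  deltas: [0,0,0.001,0,0,0,-1,0,0,0.002,0,0,0,-1,0,0,0.003,0,0,0,-1,0,0,0.003,0,0,0,-1]

```text
time: 4.65
tool_pos: [0.5232, 0.1436, 0.0628]
tcp_rot: [2.138, 2.302, 0.0]
wrist_force: [-1.5, -0.2, 6.1]
width: 0.001
grip_force: 3.1
```

Emit:
jog_arm:
  deltas: [0,0,0.001,0,0,0,-1,0,0,0.002,0,0,0,-1,0,0,0.003,0,0,0,-1,0,0,0.003,0,0,0,-1]

```text
time: 5.05
tool_pos: [0.5232, 0.1436, 0.0601]
tcp_rot: [2.138, 2.302, 0.0]
wrist_force: [-2.4, 0.0, 8.0]
width: -0.001
grip_force: 3.7
```

Emit:
jog_arm:
  deltas: [0,0,0.001,0,0,0,-1,0,0,0.001,0,0,0,-1,-0.002,0,0.001,0,0,0,-1,-0.005,0,0.001,0,0,0,-1,-0.008,0,0.001,0,0,0,-1,-0.011,0,0.001,0,0,0,-1,-0.014,0,0.001,0,0,0,-1,-0.014,0,0.001,0,0,0,-1]

```text
time: 5.85
tool_pos: [0.5243, 0.1295, 0.0599]
tcp_rot: [2.138, 2.302, 0.0]
wrist_force: [-4.2, -1.3, 12.9]
width: 0.0
grip_force: 6.4
```

```bash
python3 - <<'E'
from h import *; from workcell import read_camera
to_tool([.5224+.0608*.073,.1435-.0605,.060],1.644)
c=read_camera("scene"); I=c["color"][190:390,230:430]; cv2.imwrite("pics/s3.png",cv2.resize(I,None,fx=3,fy=3,interpolation=cv2.INTER_CUBIC))
E
```

```text
t 5.85 pos [0.5243 0.1295 0.0599] F [-4.19 -1.3  12.86] shift [-0.0466 -0.0009 -0.0001] turn [ 0.01 -0.01  0.04] w 0.0
```

View pics/s3.png

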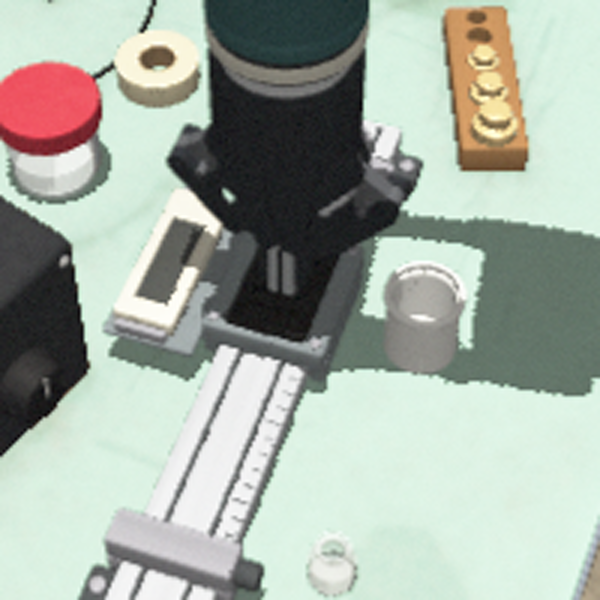

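The carriage rides along with the fingers: its near edge moved from crop row 380 to 355, with the pad held down. I continue.

Emit:
jog_arm:
  deltas: [-0.004,-0.001,0,0,0,0,-1,-0.009,-0.001,0,0,0,0,-1,-0.014,-0.001,0,0,0,0,-1,-0.019,-0.001,0,0,0,0,-1,-0.024,-0.001,0,0,0,0,-1,-0.029,-0.001,0,0,0,0,-1,-0.034,-0.001,0,0,0,0,-1,-0.038,-0.001,0,0,0,0,-1]

```text
time: 6.7
tool_pos: [0.527, 0.0918, 0.06]
tcp_rot: [2.137, 2.301, 0.003]
wrist_force: [-2.5, -0.3, 10.2]
width: 0.001
grip_force: 5.1
```

Emit:
jog_arm:
  deltas: [-0.002,0,0,0,0,0,-1,-0.004,0,0,0,0,0,-1,-0.006,0,0,0,0,0,-1,-0.008,0,0,0,0,0,-1,-0.008,0,0,0,0,0,-1]

```text
time: 7.2
tool_pos: [0.5276, 0.0836, 0.06]
tcp_rot: [2.137, 2.301, 0.003]
wrist_force: [-2.5, -0.7, 10.5]
width: -0.001
grip_force: 5.1
```

Emit:
jog_arm:
  deltas: [-0.001,0,0,0,0,0,-1,-0.002,0,0,0,0,0,-1,-0.003,0,0,0,0,0,-1,-0.004,0,0,0,0,0,-1,-0.004,0,0,0,0,0,-1]

```text
time: 7.7
tool_pos: [0.528, 0.0814, 0.06]
tcp_rot: [-2.139, -2.301, -0.006]
wrist_force: [-2.9, 6.0, 10.0]
width: 0.001
grip_force: 4.7
```

```bash
python3 - <<'E'
from h import *; from workcell import read_camera
to_tool([.53,.08,.060],1.644)
t=read_camera("top");c=read_camera("scene"); I=np.hstack([cv2.resize(t["color"][210:310,230:380],(480,320)),cv2.resize(c["color"][210:310,270:370],(320,320))]); cv2.imwrite("pics/s4.png",I)
E
```

```text
t 7.7 pos [0.528  0.0814 0.06  ] F [-2.93  5.98  9.95] shift [-0.0015  0.0019 -0.    ] turn [ 0.16 -0.17 -0.02] w 0.001
```

View pics/s4.png

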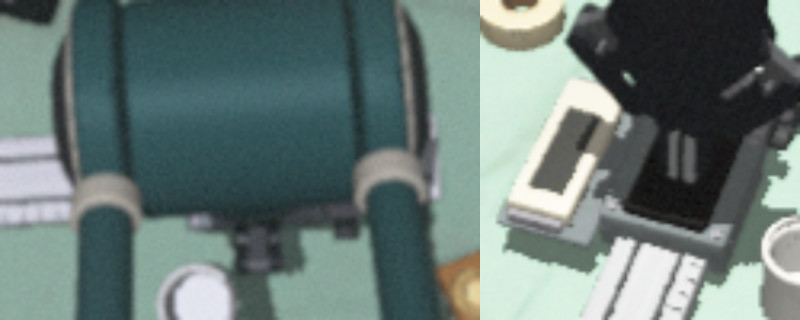

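At 62 mm of travel (60.5 expected) the along-rail force rose to 6 N, so the carriage is against the stop. The picture agrees, with the fingers still on the pad. Now I lift straight up.

Emit:
jog_arm:
  deltas: [0,0,-0.003,0,0,0,-1,0,0,-0.008,0,0,0,-1,0,0,-0.015,0,0,0,-1,0,0,-0.04,0,0,0,-1,0,0,-0.08,0,0,0,-1,0,0,-0.13,0,0,0,-1,0,0,-0.18,0,0,0,-1,0,0,-0.18,0,0,0,-1]

```text
time: 8.6
tool_pos: [0.5313, 0.0798, 0.247]
tcp_rot: [2.131, 2.295, 0.017]
wrist_force: [0.5, 0.3, -0.0]
width: -0.003
grip_force: 0.0
```

```bash
python3 - <<'E'
from h import *; from workcell import read_camera
to_tool([.53,.08,.060],1.644)
c=read_camera("scene"); I=c["color"][190:390,230:430]; cv2.imwrite("pics/s5.png",cv2.resize(I,None,fx=3,fy=3,interpolation=cv2.INTER_CUBIC))
E
```

```text
t 8.6 pos [0.5313 0.0798 0.247 ] F [ 0.45  0.32 -0.  ] shift [ 0.0003 -0.004   0.187 ] turn [0.83 0.   0.04] w -0.003
```

View pics/s5.png

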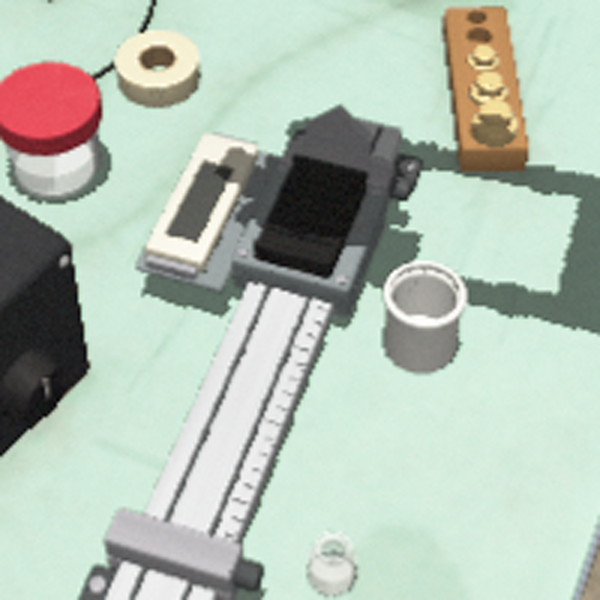

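The carriage (crop about (310,215)) sits directly against the gable stop with the pad back up, and everything else is where it was.

```bash
python3 -c "
from workcell import finish_job; print(finish_job())"
```

```text
the job is handed in; nothing more can be done
None
```

The carriage rests against the marked stop, the pad is released and the arm is clear; I handed the job in at about 8.7 s of robot time, and the hand-in returned no verdict.

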